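# Tip two nuts from the narrow caddy into the ashtray

## Task

Tip the narrow caddy just far enough (about 40 degrees, never past 55) that its flap swings open and both nuts slide out into the ashtray standing before it. Then lower the caddy gently back level on its stand without dropping it, and let go. Do not tip the wide caddy, and leave the ashtray where it stands.

Things in the scene. Friction and masses are not known exactly. Their poses are not given: they have to be found in the camera images.
- narrow_caddy: Narrow tipping caddy: sheet-metal box with a closed roof, 123 mm long, 66 wide, 51 high, between the cheeks of a grey stand bolted to the bench. Origin: middle of its hinge axis, 95 mm above the bench; x to the mouth (level at rest), y along the axis, z up. Tipping turns it about +y: mouth down, tail up, to 74 degrees at most. Box spans x -78 (tail) to +45 (mouth), floor z +8, roof z +59. 0.55 kg, no spring.
- narrow_bar (a point): Middle of the narrow caddy's handle: a round steel bar, 10 mm thick, along the caddy's y, above the tail, at x -70, y 0, z +103 mm in the caddy's frame (axes as the caddy's); 53 mm clear between its uprights, 39 mm free below, free before and behind. It swings with the box about the hinge axis. The heavy tail brings the box back to rest from any angle; let go, it drops hard.
- narrow_mouth (a point): Lower lip of the narrow caddy's mouth, at x +45, y 0, z +8 mm in the caddy's frame. A steel flap covers the mouth, hung from its top edge (x +46, z +53 mm); it swings open by its own weight as the box tips. The nuts slide from about 20 degrees and are out within a second at 40 degrees.
- wide_caddy: The wide caddy: same make, frame and handle, but 126 mm wide (113 mm between the handle's uprights), on its own bolted stand beside the narrow one, with no ashtray before it. Which of the two stands left and which right changes.
- ashtray: White round ceramic ashtray, 150 mm across the rim, 124 mm at the foot, 30 mm high, wall 6 mm, inner floor 7 mm up, 0.6 kg, loose, with two short bolts lying in it. It stands under the mouth of the narrow caddy, its centre about 105 mm in front of the tipping axis. Origin: centre of its underside, z up.
- nut_a: Oiled steel hex nut, 24 mm across the flats, 13 mm thick, 33 g, loose inside the narrow caddy (the one nearer the tail). Origin: centre of its underside, z along its bore.
- nut_b: A second nut just like it, nearer the mouth of the narrow caddy. Origin: centre of its underside, z along its bore.

How it is judged:
By the outcome, as a careful person would: the job done as asked, in the order asked, and still so for the second after the job is handed in, with the robot touching nothing.
It also fails if it takes over 35 s, if anything falls off the work surface, if the arm or the gripper's body presses on something with over 40 N, if the wrist force passes 120 N, or if a joint passes its speed limit or range.

## Robot

A 6-joint arm with a two-finger parallel gripper is mounted at the origin on the work surface. World frame = base frame: x ahead of the robot, y to its left, z up, the work surface at z = 0. Lengths are in mm, angles in rad, forces in N, time in s.
With the tool pointing down it reaches from about 325 to 875 mm from the base axis. Payload 4.4 kg.
Tool frame: the origin (TCP) lies midway between the tips of the shut fingers; the grasp point (between the pads) lies 19 mm behind it; z points along the fingers, y is the line along which they close (so a half turn about z gives the same grasp; the last joint's range is limited). The gripper opens to 85 mm and grips with 20 to 120 N. Pads are 22 mm wide; open, the fingers measure 114 mm over their backs; the gripper's body (76 mm by 85 mm) begins 54 mm behind the grasp point. The pads swing forward as they close: fully open they stand 13 mm farther back than shut.
Start: joints at [-0.15, 0.207, 1.542, -0, 1.393, -0.15], TCP at [575.002, -0.012, 231.282] pointing down, gripper open.
Joint ranges: [-2.73, 2.73], [-0.86, 2.22], [0.23, 2.46], [-1.11, 4.25], [0.08, 2.63], [-2.82, 2.82]. Speed limits (rad/s): [2.79, 2.79, 3.14, 3.14, 3.14, 3.14].

## Interface

Orientations are given as a rotation vector (axis times angle).
In Python, from cell import bot gives the robot as it stands.
- The arm moves only by the tool arm_command, never from a script. Its argument "rows" is text: rows parted by semicolons, each of 7 numbers parted by spaces: the shift along the world's x, y, z in mm, then the turn, a rotation vector about the world's x, y, z in degrees, then the gripper command: -1 is fully open, 1 is shut, values between are in proportion. In form: x y z wx wy wz gripper; .... A call has 1 to 20 rows; each row shifts and turns the commanded pose from where the row before left it; what a row does not reach is not made up. A row lasts 1/10 s, in which the tool goes at most 50 mm and 8.59 degrees, less where a joint would pass 70% of its speed; a pose out of reach is approached as far as the arm can. A call is refused whole if a number of a shift passes 50 or a number of a turn 8.59, either way. A call with a gripper value outside its range is refused whole. The fingers move at their own pace and stop on an object; "grip_force" is the grip in N (left out, the last holds). Time passes only in rows, so rows that do not move let the fingers close. It gives the time, the measured TCP pose, the force, the opening and the grip force at its end, in the units of the state.
- bot.read_state(): the state, without advancing time (a new reading comes with each control period).
- bot.capture(name): name is "scene" or "side" or "wrist"; returns a dict with "image" (420x560x3 uint8, blue, green, red), "mtx" (3x3 intrinsics, pixels), "k1" (the pictures are not rectified: a ray, as slopes to the right and down, at radius r is drawn at 1 + k1 r^2 times it, then the intrinsics apply), "rvec" (rotation vector, rad) and "tvec" (3), from world to camera coordinates, as OpenCV has them; the wrist camera has in their place "hand_eye" (4x4, takes a point from camera to tool coordinates, whose origin is the TCP and whose axes are the flange's). Camera axes: x right, y down, z forward; pixel columns grow to the right and rows downward; lengths in mm; the calibration is good to about 2 mm. A picture is of the moment at which its call begins: read the wrist's pose just before it. There is no depth.
- bot.job_done(): hands the job in; it is judged then, once.
The state is a dict: "clock": time; "joints": joint angles; "qd": joint speeds; "joint_efforts": joint torques, N m; "ee_pos": TCP position; "tcp_rot": TCP orientation; "force": force on the tool from outside, world axes, zero at the start; "torque": the same for the moment, N m; "finger_gap": finger opening in mm; "grip_force": force on a finger pad.
Only numpy, scipy, OpenCV 4.12 (cv2) and the standard library are available. Lean on these libraries where they do the work, as an engineer would, in place of code of your own. Each camera call takes 0.05 s, during which the arm holds its last target. There are 200 camera calls.

## Working session

There is one attempt and no reset: what is moved stays moved. The work goes in short steps, Python scripts to look and compute and a tool call to move; the robot and the scene stay as the last step left them, time stands still between calls to the robot, and variables do not carry over. Pictures are saved under pics/ and viewed, at most 10 in all, crops included, and the job is handed in when it is done.

Besides the shell and the picture viewer there is one more tool, called after "Call:" as name(argument=value, ...) on one line, values as JSON. arm_command: Moves the arm, as the interface text tells. Its arguments: {"type":"object","properties":{"rows":{"type":"string"},"grip_force":{"type":"number"}},"required":["rows"]}

```bash
mkdir -p pics; ls
python3 - <<'E'
from cell import bot
import cv2,pickle
d={}
for n in("scene","side"):
    c=bot.capture(n); d[n]=c; cv2.imwrite(f"pics/{n}0.png",c["image"]); print(n,c["mtx"],c["k1"],c["rvec"],c["tvec"])
pickle.dump(d,open("c0.pkl","wb"))
s=bot.read_state();print(s)
E
```

```text
pics
scene [[411.14198909   0.         272.38900079]
 [  0.         411.14198909 208.27616811]
 [  0.           0.           1.        ]] -0.020108228964357818 [ 2.42273408  0.95930659 -0.29712701] [-387.41347121 -257.93029634 1174.62780195]
side [[392.63701585   0.         268.18221942]
 [  0.         392.63701585 212.01699589]
 [  0.           0.           1.        ]] 0.038492986687695574 [ 0.67828037 -2.63786129  1.12452257] [477.45540122 298.61371374 541.97486316]
{'clock': 0.1, 'joints': array([-1.50467015e-01,  2.07374702e-01,  1.54282827e+00, -3.10815144e-05,
        1.39351756e+00, -1.50511458e-01]), 'qd': array([-0.00086304, -0.00161912, -0.00298119, -0.00012988,  0.00133002,
        0.00034933]), 'joint_efforts': array([-6.50861111e-04, -3.84093010e+01, -2.92548752e+01, -2.51638894e-04,
        4.84987657e-03,  7.72491080e-05]), 'ee_pos': array([5.74302275e+02, 1.03657114e-01, 2.30211077e+02]), 'tcp_rot': array([-2.22018696e+00, -2.22029787e+00,  2.02002268e-03]), 'force': array([ 0.02241904, -0.37020326, -0.31902368]), 'torque': array([-0.05256295, -0.0192519 , -0.01870761]), 'grip_force': 0.0, 'finger_gap': 85.29377220646012}
```

View pics/scene0.png

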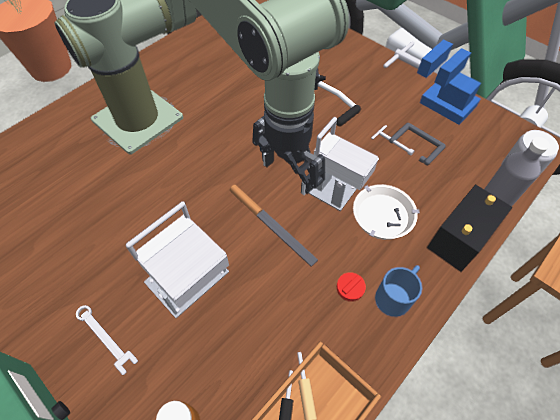

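View pics/side0.png

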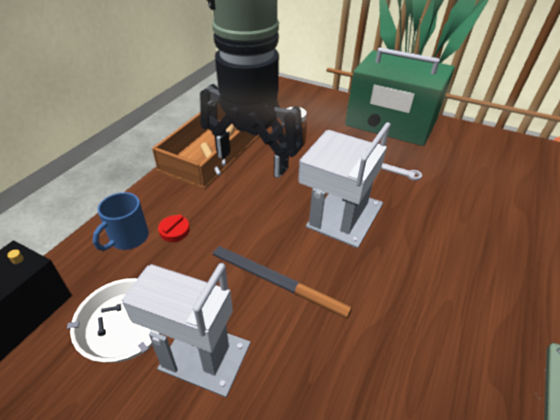

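The scene view shows the narrow caddy at about (340,160) with the ashtray at (385,212). The wide caddy is at (180,255). In the side view the narrow caddy is at lower left, with its bar at about (210,290). I'll enlarge both.

Run:
```python
import pickle,cv2,numpy as np
d=pickle.load(open("c0.pkl","rb"))
a=d["scene"]["image"][110:250,300:430]; b=d["side"]["image"][250:400,60:260]
cv2.imwrite("pics/ca.png",cv2.resize(a,None,fx=4,fy=4,interpolation=cv2.INTER_CUBIC))
cv2.imwrite("pics/cb.png",cv2.resize(b,None,fx=4,fy=4,interpolation=cv2.INTER_CUBIC))
```

```text
(no output)
```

View pics/ca.png

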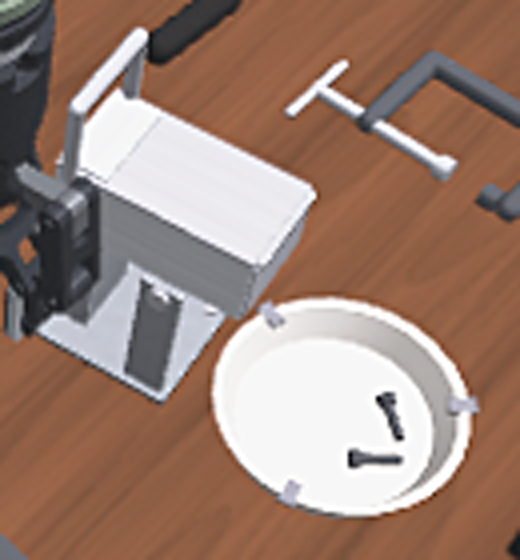

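View pics/cb.png

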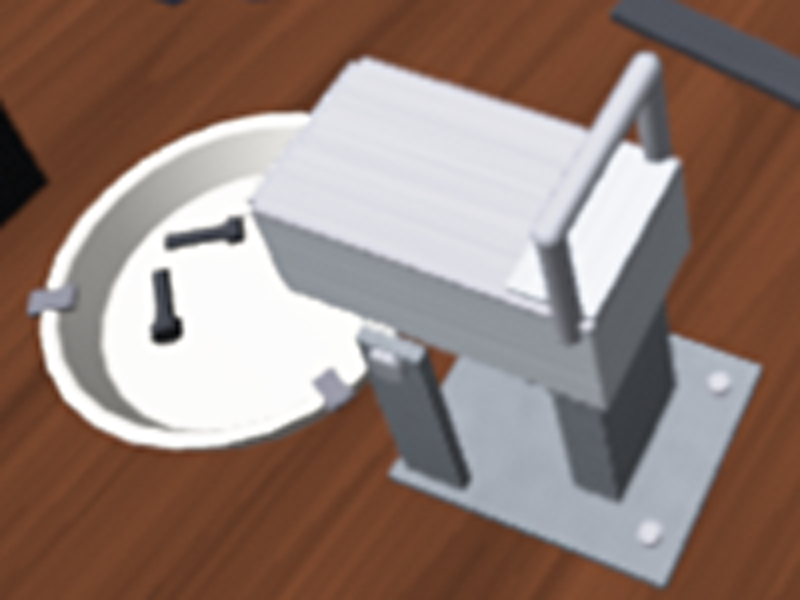

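Run:
```python
import pickle,cv2,numpy as np
from scipy.optimize import least_squares
d=pickle.load(open("c0.pkl","rb"))
def proj(c,P):
    R=cv2.Rodrigues(np.array(c["rvec"]))[0]; q=P@R.T+np.array(c["tvec"]).ravel()
    s=q[:,:2]/q[:,2:]; s=s*(1+c["k1"]*(s**2).sum(1,keepdims=True))
    return s*np.diag(c["mtx"])[:2]+np.array(c["mtx"])[:2,2]
obs={"scene":([(-70,31,103,138,38),(-70,-31,103,77,105),(45,33,59,314,193),(45,-33,59,258,265)],(300,110)),
"side":([(-70,31,103,550,238),(-70,-31,103,648,62),(45,33,59,250,207),(45,-33,59,362,60),(-78,33,59,590,325),(-78,-33,59,680,163)],(60,250))}
ash={"scene":((213,470,297,515),),}
def res(p,free=False):
    r=[]
    for n,(o,off) in obs.items():
        o=np.array(o,float);c,s=np.cos(p[2]),np.sin(p[2])
        W=np.c_[p[0]+c*o[:,0]-s*o[:,1],p[1]+s*o[:,0]+c*o[:,1],p[3]+o[:,2]]
        r.append(proj(d[n],W)-(o[:,3:]/4+off))
    return np.concatenate(r)
best=min((least_squares(lambda p:res(p).ravel(),[600,200*sg,y,95]) for y in np.arange(-3,3.2,1) for sg in(1,-1)),key=lambda b:b.cost)
p=best.x;print(p,np.degrees(p[2]),best.cost);print(res(p).round(1).tolist())
c,s=np.cos(p[2]),np.sin(p[2])
print("bar",p[0]-70*c,p[1]-70*s,p[3]+103,"ash",p[0]+105*c,p[1]+105*s)
a=proj(d["scene"],np.array([[p[0]+105*c,p[1]+105*s,30.]]));print((a-(300,110))*4)
```

```text
[5.96097795e+02 1.89823581e+02 1.42706591e-01 9.12662531e+01] 8.176485393948916 12.945537687584803
[[-0.6, 0.7], [-0.4, 1.6], [-0.9, -2.3], [-1.4, -0.4], [0.1, -1.1], [-1.0, 2.9], [-0.4, -0.2], [0.1, -1.0], [-0.5, 0.4], [-0.3, -1.3]]
bar 526.8093675904815 179.86799081665325 194.2662531443702 ash 700.0304372039217 204.7569651220705
[[334.76615976 396.49600058]]
```

The fit puts the hinge at about (596,190) with yaw 8.2°, and the bar at (527,180,~197). Its residuals are up to 3 px, and the ashtray prediction agrees. The tool's y axis already lies along world x, so I'll move above the bar.

Call:
arm_command(rows="-8 30 5 0 0 1.4 -1;-8 30 5 0 0 1.4 -1;-8 30 5 0 0 1.4 -1;-8 30 5 0 0 1.4 -1;-8 30 5 0 0 1.3 -1;-8 30 5 0 0 1.3 -1;0 0 0 0 0 0 -1;0 0 0 0 0 0 -1;0 0 0 0 0 0 -1", grip_force=40)

```text
clock: 1.0
ee_pos: [526.9, 179.2, 260.7]
tcp_rot: [-2.058, -2.374, 0.002]
force: [0.5, -0.3, 0.1]
finger_gap: 85.0
grip_force: 0.0
```

Run:
```python
from cell import bot
import cv2,pickle
s=bot.read_state(); c=bot.capture("wrist"); d=bot.capture("side")
pickle.dump((s,c),open("w1.pkl","wb"))
cv2.imwrite("pics/w1.png",c["image"]);print(s["ee_pos"],s["tcp_rot"],s["joints"]);print(c["hand_eye"],c["mtx"],c["k1"])
```

```text
[526.91676805 179.18021858 260.65836169] [-2.05771445e+00 -2.37354106e+00  1.87081569e-03] [ 1.72588915e-01  1.46462900e-01  1.55040208e+00 -5.45306570e-04
  1.44582337e+00  3.03528389e-02]
[[ 6.79845002e-04 -9.52395891e-01 -3.04863256e-01  7.79911264e+01]
 [ 9.99999708e-01  5.41374181e-04  5.38740746e-04 -3.59595948e-01]
 [-3.48049377e-04 -3.04863534e-01  9.52395981e-01 -1.42923182e+02]
 [ 0.00000000e+00  0.00000000e+00  0.00000000e+00  1.00000000e+00]] [[316.27609604   0.         277.01646592]
 [  0.         316.27609604 207.9366526 ]
 [  0.           0.           1.        ]] 0.003884753788526384
```

View pics/w1.png

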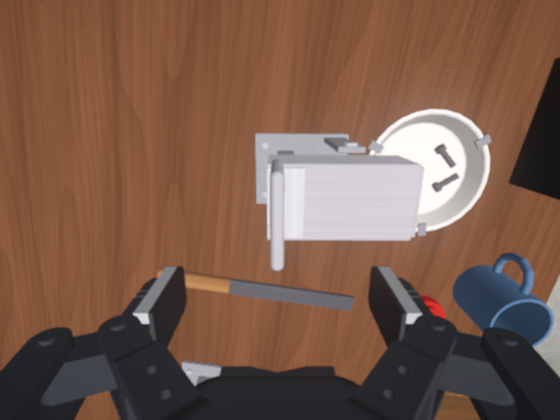

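The wrist view shows the bar from (278,163) to (277,268), with the box axes nearly aligned with the fingers. I'll intersect those pixels with z=198.

Run:
```python
import pickle,cv2,numpy as np
s,c=pickle.load(open("w1.pkl","rb"))
R=cv2.Rodrigues(s["tcp_rot"])[0];H=np.array(c["hand_eye"])
uv=np.array([[278,165],[277,265],[415,158],[421,172],[415,240],[268,163],[268,239]],float).reshape(-1,1,2)
n=cv2.undistortPoints(uv,np.array(c["mtx"]),np.array([c["k1"],0,0,0]))[:,0]
o=R@H[:3,3]+s["ee_pos"]
z=[198,198,154,154,154,154,154]
P=[]
for q,zz in zip(n,z):
    v=R@H[:3,:3]@np.r_[q,1]; P.append(o+v*(zz-o[2])/v[2])
P=np.array(P);print(P.round(1),P[:2].mean(0), np.linalg.norm(P[0]-P[1]))
e=P[0]-P[1];print(np.degrees(np.arctan2(-e[0],e[1])))
```

```text
[[521.3 220.4 198. ]
 [531.1 148.2 198. ]
 [628.6 233.6 154. ]
 [636.4 223.4 154. ]
 [647.8 165.5 154. ]
 [514.5 213.2 154. ]
 [523.2 148.5 154. ]] [526.18976971 184.32113683 198.        ] 72.89500686189521
7.677458309212525
```

The bar measures 73 mm overall, as expected, so z=198 holds. Its centre is at (526,183,198). Next I descend to TCP z≈180 and close.

Call:
arm_command(rows="-0.3 3 -20 0 0 0 -1;0 0 -20 0 0 0 -1;0 0 -20 0 0 0 -1;0 0 -15 0 0 0 -1;0 0 -6 0 0 0 -1;0 0 0 0 0 0 -1;0 0 0 0 0 0 0.5;0 0 0 0 0 0 0.5;0 0 0 0 0 0 0.5;0 0 0 0 0 0 1;0 0 0 0 0 0 1;0 0 0 0 0 0 1;0 0 0 0 0 0 1;0 0 0 0 0 0 1", grip_force=40)

```text
clock: 2.5
ee_pos: [526.1, 183.0, 180.4]
tcp_rot: [-2.056, -2.374, 0.002]
force: [-3.4, -0.9, 3.7]
finger_gap: 8.3
grip_force: 39.0
```

Run:
```python
from cell import bot
import cv2
s=bot.read_state();print(s["ee_pos"],s["force"],s["finger_gap"],s["grip_force"])
c=bot.capture("wrist");e=bot.capture("side")
cv2.imwrite("pics/w2.png",e["image"][150:420,20:380])
import numpy as np
# arc plan: waypoint shifts for TCP rotating about hinge; hinge from bar
yaw=np.radians(8)
B=np.array([-70,103.]);
a,b=np.cos(yaw),np.sin(yaw)
T=lambda t:np.array([B[0]*np.cos(t)+B[1]*np.sin(t)-0*1, B[1]*np.cos(t)-B[0]*np.sin(t)])+19*np.array([-np.sin(t),-np.cos(t)])
for dg in(3,):
  for k in range(0,42,dg):
    d=T(np.radians(k+dg))-T(np.radians(k)); print(k+dg,round(d[0]*a,2),round(d[0]*b,2),round(d[1],2),"turn",round(-dg*b,2),round(dg*a,2))
```

```text
[526.07867645 182.95815614 180.35940743] [-3.43957654 -0.89729087  3.72802748] 8.318668042273229 39.03549313545227
3 4.45 0.63 3.55 turn -0.42 2.97
6 4.63 0.65 3.31 turn -0.42 2.97
9 4.79 0.67 3.06 turn -0.42 2.97
12 4.94 0.69 2.8 turn -0.42 2.97
15 5.08 0.71 2.54 turn -0.42 2.97
18 5.21 0.73 2.26 turn -0.42 2.97
21 5.32 0.75 1.99 turn -0.42 2.97
24 5.41 0.76 1.7 turn -0.42 2.97
27 5.49 0.77 1.41 turn -0.42 2.97
30 5.56 0.78 1.12 turn -0.42 2.97
33 5.61 0.79 0.83 turn -0.42 2.97
36 5.64 0.79 0.53 turn -0.42 2.97
39 5.66 0.8 0.23 turn -0.42 2.97
42 5.67 0.8 -0.07 turn -0.42 2.97
```

View pics/w2.png

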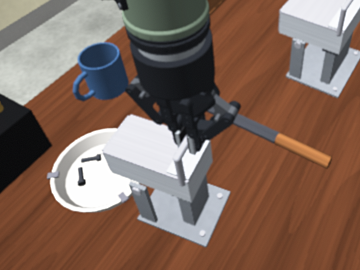

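The bar is gripped (39 N, gap 8 mm), and the side view shows the fingers around it. I'll tip along the arc to 18°, turning the tool with the box.

Call:
arm_command(rows="2.2 0.3 1.8 -0.21 1.49 0 1;2.2 0.3 1.8 -0.21 1.49 0 1;2.3 0.3 1.7 -0.21 1.49 0 1;2.3 0.35 1.6 -0.21 1.49 0 1;2.4 0.35 1.6 -0.21 1.49 0 1;2.4 0.35 1.5 -0.21 1.49 0 1;2.5 0.35 1.4 -0.21 1.49 0 1;2.5 0.35 1.4 -0.21 1.49 0 1;2.5 0.35 1.3 -0.21 1.49 0 1;2.5 0.35 1.2 -0.21 1.49 0 1;2.6 0.35 1.1 -0.21 1.49 0 1;2.6 0.35 1.1 -0.21 1.49 0 1")

```text
clock: 3.8
ee_pos: [556.1, 187.2, 198.0]
tcp_rot: [-1.908, -2.202, 0.349]
force: [-1.9, -1.7, 2.8]
finger_gap: 8.3
grip_force: 39.6
```

Forces stay small. Continuing to about 41°.

Call:
arm_command(rows="2.7 0.4 1 -0.21 1.49 0 1;2.7 0.4 1 -0.21 1.49 0 1;2.7 0.4 0.8 -0.21 1.49 0 1;2.7 0.4 0.8 -0.21 1.49 0 1;2.7 0.4 0.7 -0.21 1.49 0 1;2.7 0.4 0.7 -0.21 1.49 0 1;2.8 0.4 0.6 -0.21 1.49 0 1;2.8 0.4 0.6 -0.21 1.49 0 1;2.8 0.4 0.4 -0.21 1.49 0 1;2.8 0.4 0.4 -0.21 1.49 0 1;2.8 0.4 0.3 -0.21 1.49 0 1;2.8 0.4 0.3 -0.21 1.49 0 1;2.8 0.4 0.1 -0.21 1.49 0 1;2.8 0.4 0.1 -0.21 1.49 0 1;2.8 0.4 0 -0.21 1.49 0 1")

```text
clock: 5.3
ee_pos: [598.1, 193.0, 205.4]
tcp_rot: [-1.692, -1.953, 0.719]
force: [-0.6, -0.5, 2.3]
finger_gap: 8.7
grip_force: 39.6
```

Call:
arm_command(rows="0 0 0 0 0 0 1;0 0 0 0 0 0 1;0 0 0 0 0 0 1;0 0 0 0 0 0 1;0 0 0 0 0 0 1;0 0 0 0 0 0 1;0 0 0 0 0 0 1;0 0 0 0 0 0 1;0 0 0 0 0 0 1;0 0 0 0 0 0 1;0 0 0 0 0 0 1;0 0 0 0 0 0 1")

```text
clock: 6.5
ee_pos: [597.1, 192.9, 205.5]
tcp_rot: [-1.691, -1.952, 0.721]
force: [0.3, -1.5, 1.5]
finger_gap: 8.5
grip_force: 39.6
```

Run:
```python
from cell import bot
import cv2,numpy as np
s=bot.read_state();R=cv2.Rodrigues(s["tcp_rot"])[0];g=s["ee_pos"]-19*R[:,2]
print(s["ee_pos"],s["force"],"tilt",np.degrees(np.arccos(-R[2,2])),"bar",g)
a=bot.capture("scene")["image"][80:280,280:470];b=bot.capture("side")["image"][220:420,30:290]
f=lambda i:cv2.resize(i,(int(i.shape[1]*400/200*.85),340),interpolation=cv2.INTER_CUBIC)
cv2.imwrite("pics/t3.png",np.hstack([f(a),f(b)]))
```

```text
[597.126248   192.91481251 205.52777002] [ 0.33694067 -1.54073043  1.47063091] tilt 40.630002459758785 bar [609.37709306 194.64388062 219.94744821]
```

View pics/t3.png

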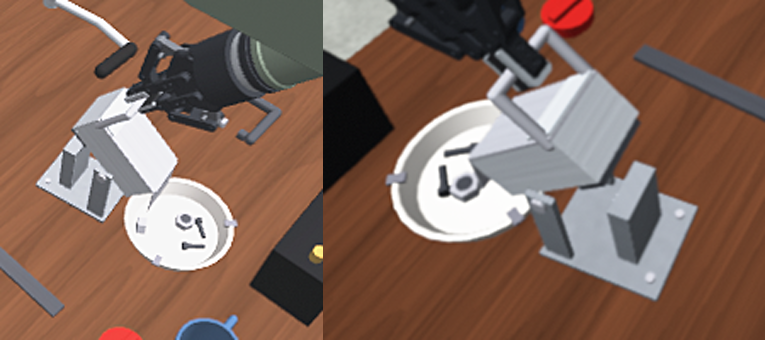

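One nut lies in the tray beside the bolts. A second grey thing near the tray wall sits at scene pixel ~(363,213), so I'll enlarge that.

Run:
```python
from cell import bot
import cv2,numpy as np
a=bot.capture("scene")["image"][165:245,335:425]
cv2.imwrite("pics/t4.png",cv2.resize(a,None,fx=6,fy=6,interpolation=cv2.INTER_CUBIC))
```

```text
(no output)
```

View pics/t4.png

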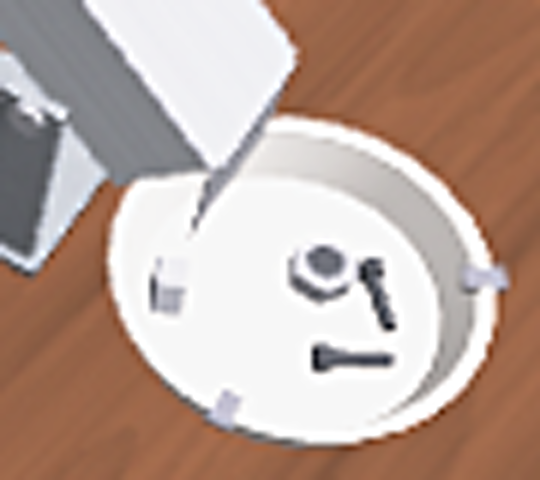

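Both nuts are in the tray: one flat at (320,270), one on edge at (167,285). Lowering along the reversed arc.

Call:
arm_command(rows="-2.8 -0.4 0 0.21 -1.49 0 1;-2.8 -0.4 -0.1 0.21 -1.49 0 1;-2.8 -0.4 -0.1 0.21 -1.49 0 1;-2.8 -0.4 -0.3 0.21 -1.49 0 1;-2.8 -0.4 -0.3 0.21 -1.49 0 1;-2.8 -0.4 -0.4 0.21 -1.49 0 1;-2.8 -0.4 -0.4 0.21 -1.49 0 1;-2.8 -0.4 -0.6 0.21 -1.49 0 1;-2.8 -0.4 -0.6 0.21 -1.49 0 1;-2.7 -0.4 -0.7 0.21 -1.49 0 1;-2.7 -0.4 -0.7 0.21 -1.49 0 1;-2.7 -0.4 -0.8 0.21 -1.49 0 1;-2.7 -0.4 -0.8 0.21 -1.49 0 1;-2.7 -0.4 -1 0.21 -1.49 0 1;-2.7 -0.4 -1 0.21 -1.49 0 1")

```text
clock: 8.15
ee_pos: [555.1, 187.0, 197.7]
tcp_rot: [-1.908, -2.203, 0.349]
force: [-0.5, -1.4, 0.5]
finger_gap: 8.3
grip_force: 39.5
```

Call:
arm_command(rows="-2.6 -0.35 -1.1 0.21 -1.49 0 1;-2.6 -0.35 -1.1 0.21 -1.49 0 1;-2.5 -0.35 -1.2 0.21 -1.49 0 1;-2.5 -0.35 -1.3 0.21 -1.49 0 1;-2.5 -0.35 -1.4 0.21 -1.49 0 1;-2.5 -0.35 -1.4 0.21 -1.49 0 1;-2.4 -0.35 -1.5 0.21 -1.49 0 1;-2.4 -0.35 -1.6 0.21 -1.49 0 1;-2.3 -0.35 -1.6 0.21 -1.49 0 1;-2.3 -0.3 -1.7 0.21 -1.49 0 1")

```text
clock: 9.15
ee_pos: [530.1, 183.5, 183.7]
tcp_rot: [-2.033, -2.348, 0.062]
force: [-1.5, -1.5, 1.2]
finger_gap: 8.5
grip_force: 39.6
```

Call:
arm_command(rows="-1.1 -0.1 -0.9 0.1 -0.74 0 1;-1.1 -0.1 -0.9 0.1 -0.74 0 1;-1.1 -0.1 -0.9 0.1 -0.74 0 1;-1.1 -0.1 -0.9 0.1 -0.74 0 1;0 0 0 0 0 0 1;0 0 0 0 0 0 1;0 0 0 0 0 0 1")

```text
clock: 9.85
ee_pos: [526.4, 183.0, 180.5]
tcp_rot: [-2.057, -2.374, 0.002]
force: [-5.6, -2.7, 5.5]
finger_gap: 8.3
grip_force: 40.1
```

Back at the start pose and resting on the stop. I release gently, then retreat straight up.

Call:
arm_command(rows="0 0 0 0 0 0 1;0 0 0 0 0 0 0.7;0 0 0 0 0 0 0.5;0 0 0 0 0 0 0.2;0 0 0 0 0 0 0;0 0 0 0 0 0 0;0 0 0 0 0 0 0;0 0 10 0 0 0 0;0 0 20 0 0 0 0;0 0 20 0 0 0 0;0 0 20 0 0 0 0;-10 0 20 0 0 0 0;-30 0 20 0 0 0 0;-30 0 10 0 0 0 0;0 0 0 0 0 0 0;0 0 0 0 0 0 0;0 0 0 0 0 0 0;0 0 0 0 0 0 0", grip_force=20)

```text
clock: 11.65
ee_pos: [457.1, 183.0, 299.6]
tcp_rot: [-2.057, -2.374, 0.002]
force: [0.1, -1.1, 0.2]
finger_gap: 42.6
grip_force: 0.0
```

Run:
```python
from cell import bot
import cv2,numpy as np
print(bot.read_state()["force"])
a=bot.capture("scene")["image"][80:280,280:470];b=bot.capture("side")["image"][220:420,30:290]
f=lambda i:cv2.resize(i,(int(i.shape[1]*1.7),340),interpolation=cv2.INTER_CUBIC)
cv2.imwrite("pics/t5.png",np.hstack([f(a),f(b)]))
```

```text
[ 0.10947492 -1.13734702  0.23914366]
```

View pics/t5.png

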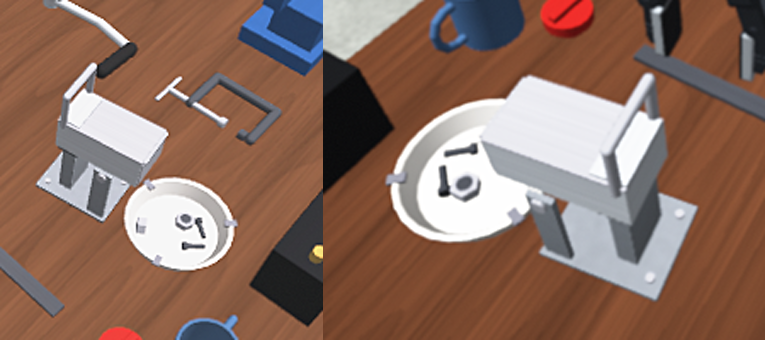

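The caddy is level and released, with the flap shut. Both nuts are in the tray, and the tray hasn't moved.

```bash
python3 -c "
from cell import bot
print(bot.job_done())"
```

```text
the job is handed in; nothing more can be done
None
```

The job is handed in at about 12 s on the robot's clock: I tipped the narrow caddy to about 41°, both nuts slid into the ashtray, and I lowered the caddy back level and let go, without touching the ashtray or the wide caddy.

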